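# Set the laminator to the thick-pouch setting and start it

## Task

Get the laminator ready for a thick pouch: with a fingertip, push the orange lever on its top out of off, past the click stop in the middle, to the second stop at the far end of its slot, and leave it there; only then press the green button fully down and let it go. Push and press only: do not pinch or jam the lever, do not press the red button, and leave the other things on the desk and on the machine where they are.

Things in the scene. Friction and masses are not known exactly. Their poses are not given: they have to be found in the camera images.
- laminator: white compact pouch laminator fixed to the desk, 120 mm (its x) by 260 mm (its y) by 62 mm high; origin at the centre of its underside, top face at 62 mm; its -x side with the feed slot faces the robot, its +y end (robot's left) has the lever, its -y end (robot's right) the buttons. It stands turned by up to 0.35 rad either way about vertical
- lever (a joint): position in m of the orange lever, which only slides, along the laminator's +y (away from the buttons): 0 = off, 0.024 = first click stop, 0.048 = second click stop, 0.052 = hard end. A spring detent holds it at each: about 8 N moves it out of off and again out of the first stop; past halfway between two stops it springs on to the next and stays there
- lever_top (a point): centre of the top of the lever's orange paddle, 34 mm above the laminator's top; the paddle is 30 mm along the laminator's x, 14 mm along its y, and its lower edge is 6 mm above the laminator's top; at off it stands at laminator x 0, y 40 mm
- start_button (a joint): travel in m of the green start button: 0 = up, 0.006 = fully down (about 5 N); springs back
- start_button_top (a point): centre of the top of the green start button, 22 mm wide, 22 mm above the laminator's top, in a grey collar 38 mm wide and 12 mm high; pressed straight down; at laminator x -12 mm, y -40 mm
- stop_button (a joint): travel in m of the red button: 0 = up, 0.006 = fully down; must not be pressed
- stop_button_top (a point): centre of the top of the red button, same size and height as the green one; at laminator x -12 mm, y -95 mm, 55 mm from the green one
- eraser: blue and white eraser, 23x46x13 mm, lying loose on the rear right of the laminator's top; origin under its centre; leave alone
- marker_black: white marker with a black cap, 17x138x18 mm, lying on the desk in front of the laminator; origin under its centre; leave alone
- mint_tin: small green and white tin, 47x64x18 mm, on the 3 mm dark desk mat right of the laminator; origin under its centre; leave alone
- bulldog_clip: black bulldog clip, 42x40x23 mm, on the 3 mm dark desk mat right of the laminator; origin under its centre; leave alone
- sticky_pink: pink pad of sticky notes, 69x69x13 mm, on the desk behind the laminator; origin under its centre; leave alone
- glue_stick: upright glue stick with a red cap, 26x26x97 mm, behind the laminator; origin under its centre; leave alone
- memo_cube: black open note holder, 105x69x63 mm, to the left of the laminator; origin under its centre; leave alone

How it is judged:
By the outcome, as a careful person would: the job done as asked, in the order asked, and still so for the second after the job is handed in, with the robot touching nothing.
It also fails if it takes over 32 s, if anything falls off the work surface, if the arm or the gripper's body presses on something with over 40 N, if the wrist force passes 120 N, or if a joint passes its speed limit or range.

## Robot

A 6-joint arm with a two-finger parallel gripper is mounted at the origin on a cart in front of the work surface, level with it; the furniture and walls round the work are solid. World frame = base frame: x ahead of the robot, y to its left, z up, the work surface at z = 0. Lengths are in m, angles in rad, forces in N, time in s.
With the tool pointing down it reaches from about 0.225 to 0.875 m from the base axis. Payload 3.4 kg.
Tool frame: the origin (TCP) lies on the centre line of the jaws, within the pads' length; the fingertips stand 17 mm ahead of it and the grasp point (between the pads) lies 2 mm behind it (nose_length is the distance from the TCP to the fingertips, in m); z points along the fingers, y is the line along which they close (so a half turn about z gives the same grasp; the last joint's range is limited). The gripper opens to 85 mm and grips with 20 to 120 N. Pads are 22 mm wide; open, the fingers measure 114 mm over their backs; the gripper's body (76 mm by 85 mm) begins 54 mm behind the grasp point. The pads swing forward as they close: fully open they stand 13 mm farther back than shut.
Start: joints at [1.136, 0.276, 1.505, -0, 1.361, -0.121], TCP at [0.178, 0.547, 0.248] pointing down, gripper open.
Joint ranges: [-2.89, 2.89], [-0.75, 2.08], [0.22, 2.7], [-1.18, 4.32], [0.11, 2.71], [-2.7, 2.7]. Speed limits (rad/s): [2.57, 2.57, 3.14, 3.14, 3.14, 3.14].

## Interface

Orientations are given as a unit quaternion [w, x, y, z].
In Python, from rig import get_state, get_image, sign_off, find_in, place_of, nose_length gives the robot as it stands.
- The arm moves only by the tool apply_moves, never from a script. Its argument "deltas" is one flat list of numbers, 5 for each row, row after row: the finger opening in mm, from 0 to 85.4, then the shift along the tool's x, y, z in mm, then the turn about the tool's z in degrees. A call has 1 to 12 rows; each row is the pose to reach, as a shift and turn from the pose commanded when the call began, along the tool's axes at that moment; what a row does not reach only later rows make up. A row lasts 1/12 s, in which the tool goes at most 41.7 mm and 7.16 degrees, less where a joint would pass 70% of its speed; a pose out of reach is approached as far as the arm can. A call with a gripper value outside its range is refused whole. The fingers move at their own pace and stop on an object; "squeeze" is the grip in N (left out, the last holds). Time passes only in rows, so rows that repeat a pose let the fingers close. It gives the time, the measured TCP pose, the force, the opening and the grip force at its end, in the units of the state.
- get_state(): the state, without advancing time (a new reading comes with each control period).
- get_image(name): name is "scene" or "top" or "wrist"; returns a dict with "frame" (384x512x3 uint8, red, green, blue), "K" (3x3 intrinsics, pixels), "position" and "orientation" of the camera in the world. Camera axes: x right, y down, z forward; pixel columns grow to the right and rows downward; lengths in m; the calibration is good to about 2 mm. A picture is of the moment at which its call begins. There is no depth.
- sign_off(): hands the job in; it is judged then, once.
Trained networks look in a picture, given as the dict that the camera call returned (one of the last four; its "shot" number tells which), for a name from the list of things; names that differ only in an ending like _2 or _b are one class to them, and where a whole thing is asked for, a point or a joint stands for the part that bears it (a point fixed in the world has none). Each returns a list of dicts, best first, with "score" (0 to 1); they miss things now and then, are a little off and sometimes report something else, mostly with a low value. They report only what shows in the picture. A call takes as long as a camera call.
- find_in(query, picture): "point" ([column, row] in pixels, amid what is visible of it).
- place_of(query, picture): "point" ([column, row] in pixels: a listed point, or the origin of a listed thing).
The state is a dict: "clock": time; "qpos": joint angles; "qd": joint speeds; "effort": joint torques, N m; "position": TCP position; "ee_rot": TCP orientation; "contact_force": force on the tool from outside, world axes, zero at the start; "moment": the same for the moment, N m; "width": finger opening in m; "gripper_force": force on a finger pad.
Only numpy, scipy, OpenCV 4.12 (cv2) and the standard library are available. Lean on these libraries where they do the work, as an engineer would, in place of code of your own. Each camera call takes 0.05 s, during which the arm holds its last target. There are 200 camera calls.

## Working session

There is one attempt and no reset: what is moved stays moved. The work goes in short steps, Python scripts to look and compute and a tool call to move; the robot and the scene stay as the last step left them, time stands still between calls to the robot, and variables do not carry over. Pictures are saved under pics/ and viewed, at most 10 in all, crops included, and the job is handed in when it is done.

Besides the shell and the picture viewer there is one more tool, called after "Call:" by a JSON object that holds its "name" and its "arguments". apply_moves: Moves the arm, as the interface text tells. Its arguments: {"type":"object","properties":{"deltas":{"type":"array"},"squeeze":{"type":"number"}},"required":["deltas"]}

```bash
mkdir -p pics; cat > h.py <<'E'
import numpy as np, cv2
from scipy.spatial.transform import Rotation as R
from rig import *
def rot(q): return R.from_quat([q[1],q[2],q[3],q[0]]).as_matrix()
def ray(im,p):
    d=rot(im["orientation"])@np.linalg.solve(im["K"],[p[0],p[1],1.]); return np.array(im["position"]),d/np.linalg.norm(d)
def tri(obs):
    A=np.zeros((3,3));b=np.zeros(3)
    for im,p in obs:
        o,d=ray(im,p);M=np.eye(3)-np.outer(d,d);A+=M;b+=M@o
    x=np.linalg.solve(A,b)
    return x,[round(1e3*np.linalg.norm(np.cross(ray(im,p)[1],x-ray(im,p)[0])),1) for im,p in obs]
def onz(im,p,z):
    o,d=ray(im,p); return o+d*(z-o[2])/d[2]
def save(im,n): cv2.imwrite(f"pics/{n}.png",im["frame"][:,:,::-1])
E
python3 - <<'E'
from h import *
np.set_printoptions(precision=4,suppress=True)
s=get_image("scene");t=get_image("top");
a=np.hstack([s["frame"],t["frame"]]);cv2.imwrite("pics/a.png",cv2.resize(a,(800,300))[:,:,::-1])
for n in ["lever_top","start_button_top","stop_button_top","laminator"]:
    r=[place_of(n,i) for i in (s,t)]
    print(n,[[(np.round(x["point"]),round(x["score"],2)) for x in q[:2]] for q in r])
    if all(r): print(tri([(s,r[0][0]["point"]),(t,r[1][0]["point"])]))
    for q,i in zip(r,(s,t)):
        if q: print(onz(i,q[0]["point"],{"lever_top":.096,"laminator":0}.get(n,.084)))
st=get_state();print(st["position"],rot(st["ee_rot"]),st["width"],nose_length)
E
```

```text
lever_top [[(array([219., 171.]), 0.53)], [(array([228., 178.]), 0.6), (array([202., 192.]), 0.52)]]
(array([0.5157, 0.2048, 0.1334]), [np.float64(34.2), np.float64(34.2)])
[0.5092 0.2552 0.096 ]
[0.5484 0.1886 0.096 ]
start_button_top [[], [(array([230., 196.]), 0.44)]]
[0.5017 0.1836 0.084 ]
stop_button_top [[(array([250., 200.]), 0.55)], [(array([255., 190.]), 0.61)]]
(array([0.5153, 0.1194, 0.0818]), [np.float64(1.6), np.float64(1.6)])
[0.5125 0.1187 0.084 ]
[0.5164 0.1185 0.084 ]
laminator [[(array([230., 202.]), 0.69)], [(array([221., 197.]), 0.68)]]
(array([0.5071, 0.2095, 0.004 ]), [np.float64(4.9), np.float64(4.9)])
[0.5134 0.2097 0.    ]
[0.5034 0.2126 0.    ]
[0.1775 0.5469 0.2483] [[-0.9512  0.3087  0.    ]
 [ 0.3087  0.9512  0.0001]
 [ 0.      0.0001 -1.    ]] 0.08490908152321043 0.017
```

View pics/a.png

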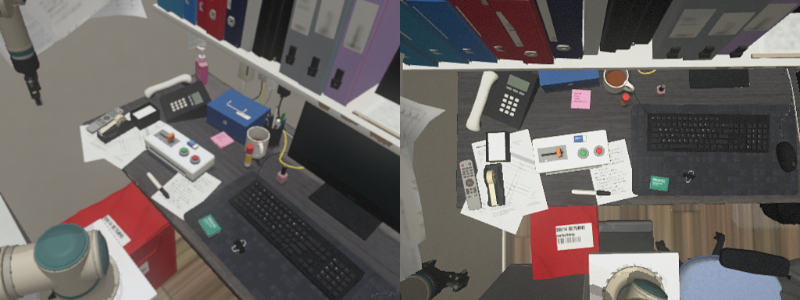

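The laminator shows at about (217,195) in the top image, with orange lever near (202,195), green near (234,196) and red near (254,194). I need a closer look to settle which detections are right.

```bash
python3 - <<'E'
from h import *
s=get_image("scene");t=get_image("top")
a=cv2.resize(s["frame"][150:240,170:290],(480,360),interpolation=3);b=cv2.resize(t["frame"][160:230,160:280],(800-480,187),interpolation=3)
c=np.zeros((560,800,3),np.uint8);c[:233,:400]=cv2.resize(t["frame"][160:230,160:280],(400,233),interpolation=3);c[:300,400:]=cv2.resize(s["frame"][150:240,170:290],(400,300),interpolation=3)
cv2.imwrite("pics/b.png",c[:300,:,::-1])
for n in ["lever_top","start_button_top","stop_button_top"]:
  for i in (s,t): print(n,[(np.round(x["point"],1),round(x["score"],2)) for x in find_in(n,i)[:3]])
E
```

```text
lever_top [(array([218.9, 174.5]), 0.51), (array([228.3, 196.3]), 0.43)]
lever_top [(array([200.1, 197.8]), 0.44)]
start_button_top [(array([234.4, 194.8]), 0.53)]
start_button_top [(array([231.8, 195.5]), 0.6), (array([125.6, 186.2]), 0.36)]
stop_button_top [(array([251.4, 202.1]), 0.57)]
stop_button_top []
```

View pics/b.png

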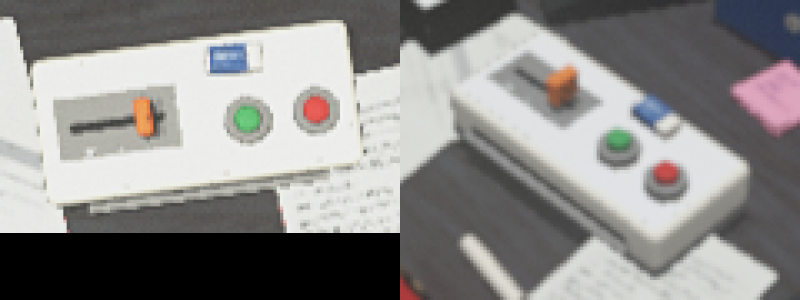

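The crop shows the orange lever at top (203,195), scene (219,173). Green is at top (234,196), scene (236,191), and red at top (255,192), scene (250,202). The lever is at off, at the slot's right end. Next, color centroids and triangulation.

```bash
python3 - <<'E'
from h import *
np.set_printoptions(precision=4,suppress=True)
s=get_image("scene");t=get_image("top")
def cen(im,c,r,hlo,hhi,rad=9):
    h=cv2.cvtColor(im["frame"],cv2.COLOR_RGB2HSV); ys,xs=np.mgrid[:384,:512]
    m=(h[...,0]>=hlo)&(h[...,0]<=hhi)&(h[...,1]>110)&(abs(xs-c)<rad)&(abs(ys-r)<rad)
    return np.array([xs[m].mean(),ys[m].mean()]),m.sum()
P={}
for n,a,b,lo,hi,z in [("lever",(219.5,175),(203,195),6,18,.08),("green",(236,191),(234,196),45,80,.083),("red",(249.5,201.6),(255,192.4),170,180,.083)]:
    pa,ka=cen(s,*a,lo,hi);pb,kb=cen(t,*b,lo,hi)
    P[n]=tri([(s,pa),(t,pb)])[0]
    print(n,pa,ka,pb,kb,tri([(s,pa),(t,pb)]),onz(s,pa,z),onz(t,pb,z))
d=P["green"]-P["red"];print("yaw",np.arctan2(-d[0],d[1]),np.linalg.norm(d))
d=P["lever"]-P["green"];print("lev-green",np.arctan2(-d[0],d[1])-np.arctan2(-12,80),np.linalg.norm(d))
E
```

```text
lever [217.6364 174.7636] 55 [202.4737 194.7193] 57 (array([0.5059, 0.2567, 0.0826]), [np.float64(0.6), np.float64(0.6)]) [0.507  0.2594 0.08  ] [0.5065 0.2567 0.08  ]
green [235.    191.125] 16 [233.6842 195.1842] 38 (array([0.5042, 0.1745, 0.0803]), [np.float64(0.0), np.float64(0.0)]) [0.5026 0.1723 0.083 ] [0.5041 0.1744 0.083 ]
red [nan nan] 0 [nan nan] 0 (array([nan, nan, nan]), [np.float64(nan), np.float64(nan)]) [nan nan nan] [nan nan nan]
yaw nan nan
lev-green 0.1287477166185653 0.08228275488470284<stdin>:7: RuntimeWarning: Mean of empty slice.
  ret = ret.dtype.type(ret / rcount)
```

Call:
{"name": "apply_moves", "arguments": {"deltas": [0,-35,-17,0,-2,0,-70,-34,0,-4,0,-105,-52,0,-6,0,-140,-69,0,-8,0,-175,-86,0,-11,0,-210,-103,0,-13,0,-244,-120,0,-15,0,-280,-137,0,-17,0,-315,-155,0,-20,0,-350,-172,5,-22,0,-385,-190,10,-24,0,-418,-206,15,-26], "squeeze": 20}}

```text
clock: 2.0
position: [0.5129, 0.2201, 0.2334]
ee_rot: [0.0, -0.07, 0.998, 0.0]
contact_force: [0.8, 0.5, 0.1]
width: 0.0001
gripper_force: 0.0
```

Call:
{"name": "apply_moves", "arguments": {"deltas": [0,0,0,0,0,0,0,0,0,0,0,0,0,0,0,0,0,0,0,0]}}

```text
clock: 2.33
position: [0.5106, 0.2228, 0.2335]
ee_rot: [-0.0, -0.07, 0.998, 0.0]
contact_force: [-0.1, 0.4, 0.1]
width: -0.0
gripper_force: 0.0
```

```bash
python3 - <<'E'
from h import *
np.set_printoptions(precision=4,suppress=True)
w=get_image("wrist");save(w,"w1");st=get_state()
print(st["clock"],st["position"],rot(st["ee_rot"]),st["width"],st["contact_force"])
for n,z in [("lever_top",.096),("start_button_top",.084),("stop_button_top",.084)]:
    for x in place_of(n,w)[:2]: print(n,x["point"],x["score"],onz(w,x["point"],z))
E
```

```text
2.3833 [0.5105 0.223  0.2336] [[-0.99   -0.141  -0.    ]
 [-0.141   0.99    0.0005]
 [-0.      0.0005 -1.    ]] 0.00030486059737947944 [-0.4062  0.2551 -0.25  ]
lever_top [284.2, 185.2] 0.91 [0.5043 0.2518 0.096 ]
lever_top [424.4, 206.3] 0.44 [0.5065 0.4037 0.096 ]
start_button_top [207.0, 172.4] 0.88 [0.5052 0.1696 0.084 ]
stop_button_top [249.3, 164.6] 0.27 [0.4905 0.2132 0.084 ]
```

View pics/w1.png

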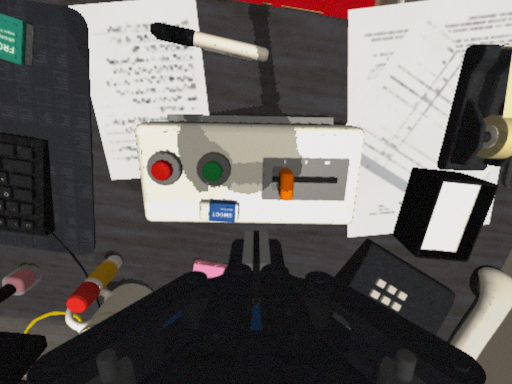

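The wrist view shows the laminator nearly aligned with the tool. Green is at (212,170), red (162,170), the lever (286,184), and its slot extends right to about (338,180). I'll descend between the lever and the green button.

Call:
{"name": "apply_moves", "arguments": {"deltas": [0,0,-2,30,0,0,0,-2,60,0,0,0,-2,85,0,0,0,-2,105,0,0,0,-2,120,0,0,0,-2,130,0,0,0,-2,137,0,0,0,-2,142,0,0,0,-2,142,0,0,0,-2,142,0]}}

```text
clock: 3.37
position: [0.5122, 0.2203, 0.0919]
ee_rot: [0.001, -0.07, 0.998, 0.0]
contact_force: [-0.3, 0.4, 0.4]
width: -0.0
gripper_force: 0.0
```

```bash
python3 - <<'E'
from h import *
w=get_image("wrist");save(w,"w2");st=get_state()
print(st["clock"],st["position"],st["contact_force"])
E
```

```text
3.4167 [0.51242372 0.22025822 0.09212783] [ 0.5129284  -0.83007466 -0.83742616]
```

View pics/w2.png

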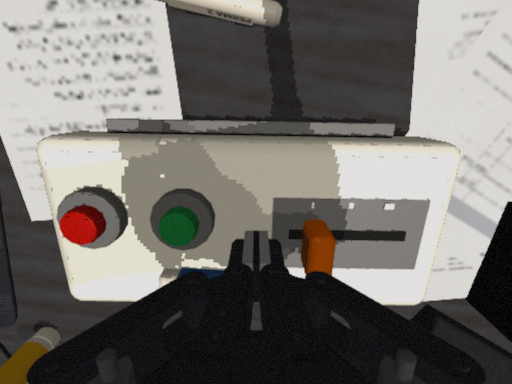

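Fingertips are at (256,245), between green (178,225) and the lever paddle (318,245). Both gaps are clear, so I'll push slowly toward the lever.

Call:
{"name": "apply_moves", "arguments": {"deltas": [0,2,5,0,0,0,2,10,0,0,0,2,14,0,0,0,2,17,0,0,0,2,20,0,0,0,2,20,0,0]}}

```text
clock: 3.92
position: [0.5074, 0.2388, 0.0919]
ee_rot: [0.001, -0.071, 0.997, -0.001]
contact_force: [1.6, -5.4, 4.4]
width: 0.0002
gripper_force: 2.7
```

Call:
{"name": "apply_moves", "arguments": {"deltas": [0,0,3,0,0,0,0,6,0,0,0,0,9,0,0,0,0,12,0,0,0,0,12,0,0]}}

```text
clock: 4.33
position: [0.5053, 0.2524, 0.0914]
ee_rot: [0.0, -0.07, 0.998, 0.001]
contact_force: [0.4, 0.9, 0.2]
width: 0.0001
gripper_force: 0.0
```

```bash
python3 - <<'E'
from h import *
w=get_image("wrist");save(w,"w3");st=get_state()
print(st["clock"],st["position"],st["contact_force"])
E
```

```text
4.3833 [0.50519568 0.25220694 0.09127185] [ 0.04982253 -0.44953138  0.86822363]
```

View pics/w3.png

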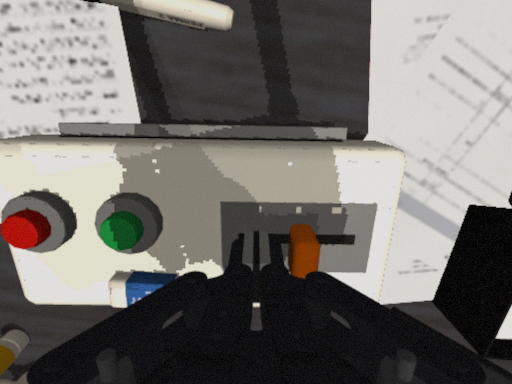

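The lever now stands at the first stop, around (304,250), and contact is free. I'll push on past it.

Call:
{"name": "apply_moves", "arguments": {"deltas": [0,0,4,0,0,0,0,8,0,0,0,0,12,0,0,0,0,15,0,0,0,0,18,0,0,0,0,21,0,0,0,0,24,0,0,0,0,26,0,0,0,0,26,0,0]}}

```text
clock: 5.13
position: [0.5015, 0.2781, 0.0913]
ee_rot: [0.0, -0.07, 0.998, 0.0]
contact_force: [0.4, 0.6, 0.3]
width: -0.0
gripper_force: 0.0
```

```bash
python3 - <<'E'
from h import *
w=get_image("wrist");save(w,"w4");st=get_state()
print(st["clock"],st["position"],st["contact_force"])
E
```

```text
5.1833 [0.50156435 0.27784367 0.09127011] [0.29666824 0.65716874 0.24784987]
```

View pics/w4.png

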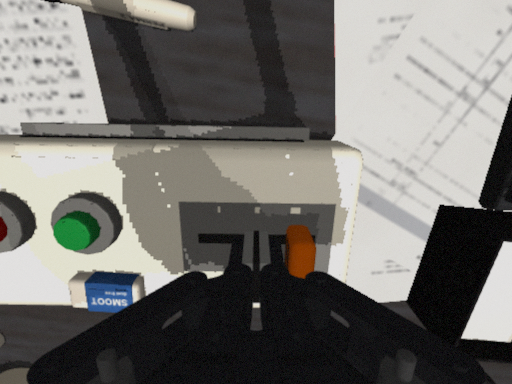

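The lever is at the slot's far end, around (300,250), and the fingers are free of it. I'll back off, rise, and move over the green button.

Call:
{"name": "apply_moves", "arguments": {"deltas": [0,0,-8,0,0,0,0,-10,-20,0,0,0,-12,-45,0,0,0,-30,-65,0,0,6,-60,-65,0,0,10,-85,-65,0,0,12,-103,-65,0,0,12,-103,-65,0,0,12,-103,-65,0]}}

```text
clock: 5.93
position: [0.5042, 0.1725, 0.1564]
ee_rot: [0.0, -0.069, 0.998, 0.0]
contact_force: [0.1, -0.1, 0.2]
width: 0.0001
gripper_force: 0.0
```

```bash
python3 - <<'E'
from h import *
np.set_printoptions(precision=4,suppress=True)
w=get_image("wrist");t=get_image("top");s=get_image("scene");save(w,"w5");st=get_state()
print(st["clock"],st["position"],st["contact_force"])
for i in (w,t,s):
  for n,z in [("lever_top",.096),("start_button_top",.084),("stop_button_top",.084)]:
    for x in place_of(n,i)[:1]: print(n,x["point"],x["score"],onz(i,x["point"],z))
h=cv2.cvtColor(w["frame"],cv2.COLOR_RGB2HSV);m=((h[...,0]>45)&(h[...,0]<80)&(h[...,1]>110)).astype(np.uint8)
for q in cv2.connectedComponentsWithStats(m)[2][1:]:
    if q[4]>100: print(q,onz(w,(q[0]+q[2]/2,q[1]+q[3]/2),.083))
E
```

```text
6.0833 [0.5043 0.1741 0.1563] [-0.0506 -0.5649 -0.1464]
lever_top [420.0, 231.8] 0.94 [0.4994 0.3008 0.096 ]
start_button_top [255.3, 209.9] 0.95 [0.5036 0.1721 0.084 ]
stop_button_top [188.3, 208.2] 0.68 [0.5095 0.1186 0.084 ]
lever_top [183.1, 195.5] 0.6 [0.5043 0.3052 0.096 ]
lever_top [208.1, 167.0] 0.5 [0.4954 0.289  0.096 ]
start_button_top [237.5, 193.1] 0.47 [0.5026 0.161  0.084 ]
stop_button_top [247.1, 184.9] 0.56 [0.5441 0.1697 0.084 ]
[245 195  26  27 556] [0.5025 0.1741 0.083 ]
```

View pics/w5.png

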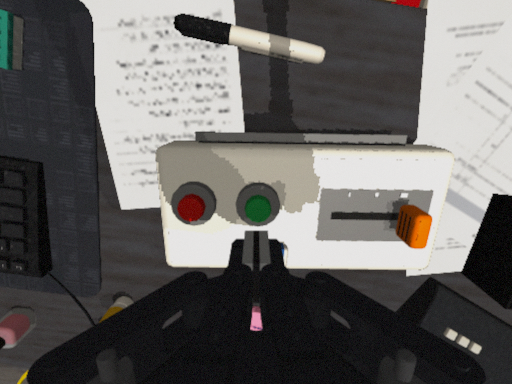

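The wrist view shows the lever at the far end, (415,226), with its slot free to the left. Green is at (258,208), directly under the fingertips; lever to green measures 129 mm, matching the second stop. I'll press down now.

Call:
{"name": "apply_moves", "arguments": {"deltas": [0,1,0,20,0,0,1,0,38,0,0,1,0,48,0,0,1,0,53,0,0,1,0,56,0,0,1,0,58,0,0,1,0,58,0]}}

```text
clock: 7.12
position: [0.5031, 0.1733, 0.0986]
ee_rot: [-0.0, -0.07, 0.998, 0.0]
contact_force: [-2.7, -0.3, 2.5]
width: -0.0003
gripper_force: 1.3
```

Call:
{"name": "apply_moves", "arguments": {"deltas": [0,0,0,2,0,0,0,0,3,0,0,0,0,4,0,0,0,0,4,0]}}

```text
clock: 7.45
position: [0.5036, 0.1735, 0.0951]
ee_rot: [0.001, -0.07, 0.998, 0.0]
contact_force: [-2.0, -0.7, 5.9]
width: 0.0002
gripper_force: 2.7
```

Call:
{"name": "apply_moves", "arguments": {"deltas": [0,0,0,1,0,0,0,0,2,0,0,0,0,2,0,0,0,0,2,0]}}

```text
clock: 7.78
position: [0.5036, 0.1735, 0.0948]
ee_rot: [0.001, -0.07, 0.998, 0.0]
contact_force: [-5.1, -0.7, 17.6]
width: -0.0002
gripper_force: 8.7
```

The force rose to 17 N while the tool stopped moving, so the button is at the bottom. Releasing straight up and checking.

Call:
{"name": "apply_moves", "arguments": {"deltas": [0,0,0,-5,0,0,0,0,-20,0,0,0,0,-45,0,0,0,0,-75,0,0,0,0,-105,0,0,0,0,-125,0,0,0,0,-125,0,0,0,0,-125,0]}}

```text
clock: 8.45
position: [0.5043, 0.1736, 0.2185]
ee_rot: [0.002, -0.07, 0.998, 0.0]
contact_force: [0.8, 0.2, -0.6]
width: -0.0003
gripper_force: 0.0
```

```bash
python3 - <<'E'
from h import *
w=get_image("wrist");save(w,"w6");st=get_state()
print(st["clock"],st["position"],st["contact_force"])
P={n:onz(w,place_of(n,w)[0]["point"],z) for n,z in [("lever_top",.096),("start_button_top",.084)]};print(P,np.linalg.norm((P["lever_top"]-P["start_button_top"])[:2]))
E
```

```text
8.5 [0.50325996 0.17331092 0.21702892] [-0.6733816   1.03569293 -0.99284649]
{'lever_top': array([0.50156682, 0.30323988, 0.096     ]), 'start_button_top': array([0.50236006, 0.17265286, 0.084     ])} 0.13058942587276154
```

View pics/w6.png

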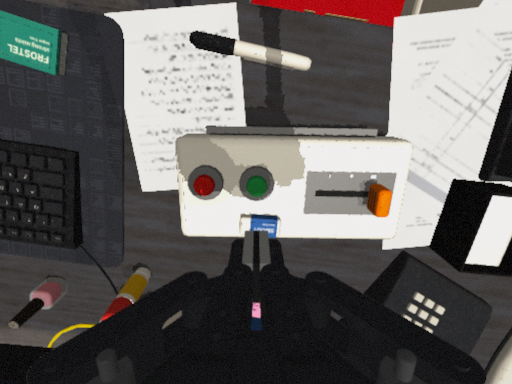

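The lever is at the far end (380,200), the green button is up (256,186), the eraser is still in place (262,226), and the arm is clear.

```bash
python3 -c "
from rig import *
print(sign_off())"
```

```text
the job is handed in; nothing more can be done
None
```

The lever is at the second stop, and after that I pressed the green button fully down and let it go; the red button and everything else on the desk and machine were left alone, and the job is handed in at about 8.5 s.

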